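Lock the casting frame's gate with its pin

TASK

Swing the gate of the metal mould frame fully shut, take the locking pin (the tool with the square wooden grip) out of the wooden tool block, and thread it gently down through the clasp's upper plate, the gate's slotted tongue and the lower plate until its collar sits flat on the clasp. The clasp is bolted on through slots and is never quite where it is measured, so feel for the hole and do not force the pin; leave the other things on the bench undisturbed.

Things in the scene. Friction and masses are not known exactly. Their poses are not given: they have to be found in the camera images.
- frame: The mould frame, fixed to the bench: a wooden base board 200 x 200 x 10 mm carrying aluminium walls that reach 88 mm above the bench on its +x, +y and -y sides. The fourth side (-x, towards the robot) is closed by the gate; the steel clasp stands outside the -x/-y corner. Origin: centre of the board's underside; z up.
- gate (a joint): Angle in rad of the gate, an aluminium panel 8 mm thick that reaches 88 mm above the bench: 0 is fully shut against its stop (parallel to the frame's y axis), positive as it swings outward, to the frame's -x side. Starts open 0.25 to 0.5. Its upright hinge is at x -80, y +85 mm in the frame's frame. Friction of about 0.25 N m holds it where it is left.
- tongue (a point): Centre of the slot in the gate's flat tongue, 199 mm from the hinge, 62 mm above the bench. The tongue (8 mm thick, 44 mm wide) passes between the clasp's plates. Slot: 18 mm wide across the gate's plane, 32 mm long along it; with the gate shut it lies 62 mm above the bench under the clasp's hole, its centre up to 5 mm off across the plane, so the pin's nose may have to push the gate slightly open again.
- gate_push (a point): Point on the outer face of the gate panel, 140 mm from the hinge and 50 mm above the bench; where to push it shut (it moves with the gate).
- clasp_nominal (a point): Where the centre of the hole's mouth in the clasp's upper plate ought to be, level with the plate's upper face, 88 mm above the bench. The true hole, with the whole clasp, is off this point by up to 3 mm along the frame's x and 9 mm along its y, either way, not measured; it does not shift when pressed. Nothing near the clasp is higher than 92 mm.
- clasp_low (a point): The same for the lower plate's hole (mouth 44 mm above the bench); it is exactly under the upper hole and off by the same amount. Both plates are level, steel, 44 mm (frame's x) x 40 mm, 8 mm thick, with a round hole of 11.5 mm diameter, chamfered 1 mm; an upright joins them on the frame's +x side.
- block: Wooden tool block 150 x 60 x 44 mm, fixed; origin at the centre of its underside, x along its length. Three holes 12 mm in diameter and 40 mm deep in a row on its top at x -50, 0, +50 mm; the pin and two punches stand in them in any order.
- pin_center (a point): Centre of the locking pin's square dark-wood grip (20 x 20 mm, 44 mm tall, its sides along this point's x and y axes; z along the pin). In the block it is 102 mm above the bench, with the collar seated on the clasp 114 mm. A round steel collar, 24 mm in diameter, 4 mm thick, is 22 to 26 mm below this point. The pin weighs 60 to 125 g.
- pin: The same locking pin; origin at the centre of its foot (lower end), z up along the pin.
- pin_foot (a point): Centre of the pin's foot, 98 mm below the centre of its grip. Between collar and foot the steel shaft is 10 mm in diameter and 72 mm long; its last 2.5 mm taper to 7 mm at the foot.
- punch_ball: Bystander: a punch with a round, pear-shaped wooden handle, 94 mm long, standing in the block; origin at its foot.
- punch_slim: Bystander: a punch with a slim round wooden handle, 100 mm long, standing in the block; origin at its foot.
- shell_large: Bystander: scallop-shaped wax model, 56 mm across and 15 mm high, inside the mould frame; origin at its underside.
- shell_a: Bystander: scallop-shaped wax model, 48 mm across; origin at its underside.
- shell_b: Bystander: scallop-shaped wax model, 38 mm across; origin at its underside.
- burner: Bystander: small glass spirit burner, 80 mm wide, 72 mm tall; origin at its underside.
- beaker: Bystander: clear beaker 72 mm wide, 90 mm tall; origin at its underside.
- bottle: Bystander: white bottle 52 mm wide, 130 mm tall; origin at its underside.
There are look-alikes about, which are no part of the job. Leave any red look-alike of the pin alone.

How it is judged:
By the outcome, as a careful person would: the job done as asked, in the order asked, and still so for the second after the job is handed in, with the robot touching nothing.
It also fails if it takes over 72 s, if anything falls off the work surface, if the arm or the gripper's body presses on something with over 40 N, if the wrist force passes 120 N, or if a joint passes its speed limit or range.

ROBOT

A 7-joint arm with a two-finger parallel gripper is mounted at the origin on the work surface. World frame = base frame: x ahead of the robot, y to its left, z up, the work surface at z = 0. Lengths are in m, angles in rad, forces in N, time in s.
With the tool pointing down it reaches from about 0.425 to 0.95 m from the base axis. Payload 4.7 kg.
Tool frame: the origin (TCP) lies between the finger pads; the fingertips stand 25 mm ahead of it and the grasp point (between the pads) lies 6 mm ahead of it; z points along the fingers, y is the line along which they close (so a half turn about z gives the same grasp; the last joint's range is limited). The gripper opens to 85 mm and grips with 20 to 120 N. Pads are 22 mm wide; open, the fingers measure 114 mm over their backs; the gripper's body (76 mm by 85 mm) begins 54 mm behind the grasp point. The pads swing forward as they close: fully open they stand 13 mm farther back than shut.
Start: joints at [-1.277, 0.469, -0.049, 1.532, 0.024, 1.141, -0.082], TCP at [0.214, 0.64, 0.256] pointing down, gripper open.
Joint ranges: [-2.59, 2.59], [-0.33, 1.99], [-1.39, 1.29], [0.1, 2.45], [-1.04, 4.18], [0.21, 1.99], [-2.66, 2.66]. Speed limits (rad/s): [2.57, 2.57, 3.14, 3.14, 3.14, 3.14, 3.14].

INTERFACE

Orientations are given as a 3x3 rotation matrix whose columns are the frame's x, y, z axes.
In Python, from rig import * gives the robot as it stands. Calls block until the motion is done:
- movep(position, orientation): joint-space move of the TCP to a pose.
- move_l(position, attitude=None, feed=0.15, until_force=None): straight line of the TCP; attitude=None keeps the orientation; feed is the mean speed in m/s. With until_force (N) it stops when the force on the tool has changed by that much, and returns True; else False.
- move_joints(angles): joint-space move.
- command_gripper(opening, newtons=None): finger opening in m; newtons is the grip in N (None keeps the last); returns when the fingers have stopped.
- sleep(seconds).
- inverse_kinematics(position, orientation): joint angles nearest the present ones, or None.
- sense(): the state.
- camera(name): name is "scene" or "top" or "wrist"; returns (picture, depth): 420x560x3 uint8, red, green, blue; 420x560 float32, m along the optical axis (not along the pixel's ray), 0 where there is no reading.
- camera_params(name): a dict with "K" (3x3 intrinsics, pixels), "position" and "rotation" of the camera in the world; the wrist camera has in their place "tool_from_camera" (4x4, takes a point from camera to tool coordinates, whose origin is the TCP and whose axes are the flange's). Camera axes: x right, y down, z forward; pixel columns grow to the right and rows downward; lengths in m; the calibration is good to about 2 mm. A picture is of the moment at which its call begins: read the wrist's pose just before it. camera_params takes no time and is no camera call.
A pose or a line that the arm cannot do raises Unreachable and nothing moves.
- finish_job(): hands the job in; it is judged then, once.
The state is a dict: "time_s": time; "joint_pos": joint angles; "qd": joint speeds; "joint_efforts": joint torques, N m; "position": TCP position; "tcp_rot": TCP orientation; "wrist_force": force on the tool from outside, world axes, zero at the start; "ft_torque": the same for the moment, N m; "finger_gap": finger opening in m; "gripper_force": force on a finger pad.
Only numpy, scipy, OpenCV 4.12 (cv2) and the standard library are available. Lean on these libraries where they do the work, as an engineer would, in place of code of your own. Each camera call takes 0.05 s, during which the arm holds its last target. There are 200 camera calls.

## Working session

There is one attempt and no reset: what is moved stays moved. The work goes in short steps, each a Python script; the robot and the scene stay as the last script left them, time stands still between calls to the robot, and variables do not carry over. Pictures are saved under pics/ and viewed, at most 10 in all, crops included, and the job is handed in when it is done.

```bash
ls; mkdir -p pics; python3 - <<'E'
from rig import *
import cv2,numpy as np
for n in("top","scene"):
    p,d=camera(n); cv2.imwrite(f"pics/{n}0.png",cv2.resize(p[:,:,::-1],(800,600),interpolation=cv2.INTER_CUBIC)); np.savez(f"{n}0.npz",p=p,d=d)
    print(n,camera_params(n))
print(camera_params("wrist")); s=sense(); print(s["time_s"],s["tcp_rot"],s["wrist_force"])
E
```

```text
pics
top {'K': array([[409.57461642,   0.        , 277.58578954],
       [  0.        , 409.57461642, 210.31673188],
       [  0.        ,   0.        ,   1.        ]]), 'position': array([0.38000129, 0.03178306, 1.04104284]), 'rotation': array([[ 0.17433172, -0.9623222 ,  0.20867305],
       [-0.98467251, -0.1715186 ,  0.03164521],
       [ 0.00533842, -0.21099138, -0.97747334]])}
scene {'K': array([[505.80502334,   0.        , 269.24536746],
       [  0.        , 505.80502334, 213.29873096],
       [  0.        ,   0.        ,   1.        ]]), 'position': array([1.17582044, 0.24659333, 1.04925526]), 'rotation': array([[-0.33479242,  0.7833252 , -0.52375154],
       [ 0.94228673,  0.2801527 , -0.18333079],
       [ 0.00312278, -0.55490188, -0.83190994]])}
{'K': array([[333.45554162,   0.        , 274.27293805],
       [  0.        , 333.45554162, 212.67417547],
       [  0.        ,   0.        ,   1.        ]]), 'tool_from_camera': array([[-2.13492398e-04, -9.52896127e-01, -3.03296763e-01,
         7.71255303e-02],
       [ 9.99999928e-01, -1.08529357e-04, -3.62928961e-04,
         8.88577578e-04],
       [ 3.12916999e-04, -3.03296818e-01,  9.52896081e-01,
        -1.17374734e-01],
       [ 0.00000000e+00,  0.00000000e+00,  0.00000000e+00,
         1.00000000e+00]])}
0.1 [[-9.48363361e-01  3.17185580e-01 -4.93606041e-04]
 [ 3.17185957e-01  9.48361860e-01 -1.68885832e-03]
 [-6.75643621e-05 -1.75821626e-03 -9.99998452e-01]] [-1.10553684  0.29335873  0.22705407]
```

View pics/top0.png

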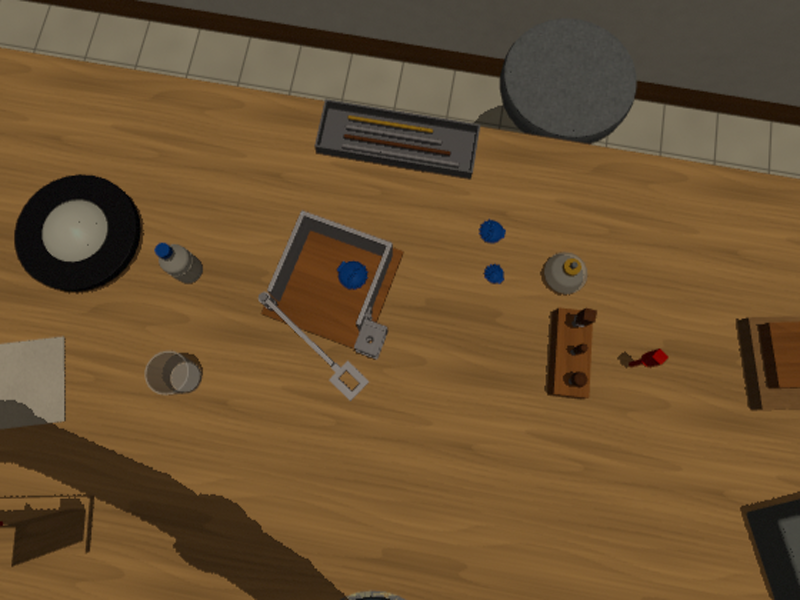

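View pics/scene0.png

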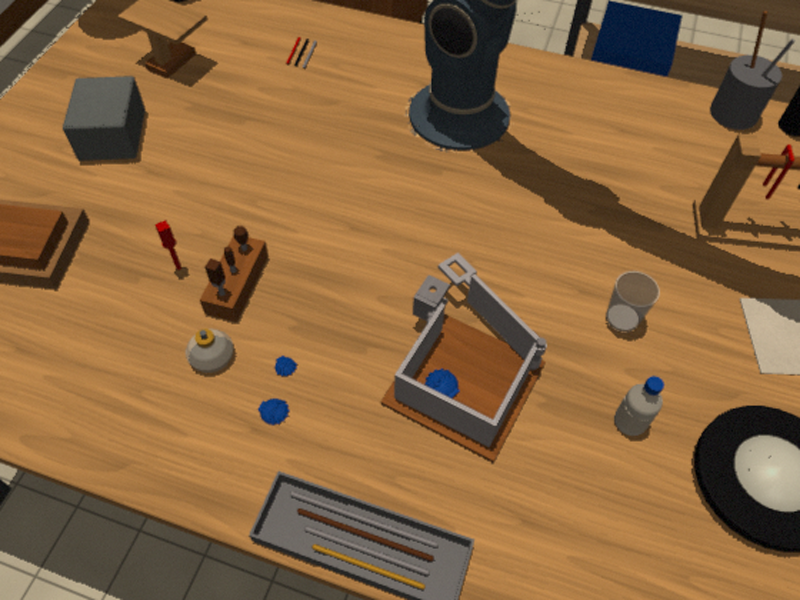

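The top view shows the open gate (hinge 264,298; tongue slot 349,380), the clasp hole (371,338), and the block with its grips at (588,315), (580,349) and (578,379). The scene view shows the square grip at (215,272), and the red decoy stands apart from the block. Next I compute coarse positions and look closer with the wrist camera.

```bash
cat > h.py <<'E'
from rig import *
import cv2,numpy as np
def cam(n,s=None):
    c=camera_params(n)
    if n!="wrist": return c["K"],c["rotation"],c["position"]
    T=c["tool_from_camera"]; R=np.array(s["tcp_rot"]); return c["K"],R@T[:3,:3],R@T[:3,3]+s["position"]
def ray(C,u,v):
    K,R,p=C; return p,R@np.linalg.solve(K,[u,v,1.])
def atz(C,u,v,z):
    p,d=ray(C,u,v); return p+d*(z-p[2])/d[2]
def tri(rs):
    A=0;b=0
    for p,d in rs:
        d=d/np.linalg.norm(d);M=np.eye(3)-np.outer(d,d);A=A+M;b=b+M@p
    return np.linalg.solve(A,b)
def down(yaw): # tool x at angle yaw, z down
    c,s=np.cos(yaw),np.sin(yaw); return np.array([[c,s,0],[s,-c,0],[0,0,-1.]])
def shot(name):
    s=sense(); p,d=camera("wrist"); cv2.imwrite(f"pics/{name}.png",cv2.resize(p[:,:,::-1],(800,600),interpolation=cv2.INTER_CUBIC))
    np.savez(name+".npz",p=p,d=d,R=s["tcp_rot"],t=s["position"]); return s
def wcam(name):
    q=np.load(name+".npz"); return cam("wrist",dict(tcp_rot=q["R"],position=q["t"]))
np.set_printoptions(precision=4,suppress=True)
E
python3 - <<'E'
from h import *
k=.7
T=cam("top");S=cam("scene")
P={"hinge":((264,298),(541,345)),"clasp":((371,338),(433,289)),"slot":((349,380),(457,270)),"pin":((588,315),(215,265)),"mid":((580,349),(232,250)),"end":((578,379),(241,231)),"cornerL":((305,215),(492,441)),"cornerR":((390,243),(399,376))}
for n,(a,b) in P.items():
    r1=ray(T,a[0]*k,a[1]*k);r2=ray(S,b[0]*k,b[1]*k)
    print(n,tri([r1,r2]),atz(T,a[0]*k,a[1]*k,.088),atz(S,b[0]*k,b[1]*k,.088))
s=sense();print(s["joint_pos"])
E
```

```text
hinge [0.5511 0.2861 0.0735] [0.5488 0.2807 0.088 ] [0.5598 0.287  0.088 ]
clasp [0.5138 0.0956 0.0848] [0.5139 0.093  0.088 ] [0.5153 0.0984 0.088 ]
slot [0.4421 0.1192 0.056 ] [0.4403 0.1154 0.088 ] [0.4654 0.1243 0.088 ]
pin [ 0.6075 -0.2444  0.1154] [ 0.6149 -0.2546  0.088 ] [ 0.5908 -0.2566  0.088 ]
mid [ 0.5549 -0.2448  0.091 ] [ 0.556  -0.2477  0.088 ] [ 0.5528 -0.2441  0.088 ]
end [ 0.5072 -0.2508  0.0834] [ 0.5068 -0.2499  0.088 ] [ 0.5104 -0.248   0.088 ]
cornerL [0.7187 0.2553 0.0432] [0.7038 0.2438 0.088 ] [0.7386 0.2564 0.088 ]
cornerR [0.6816 0.0942 0.0808] [0.68   0.0911 0.088 ] [0.6845 0.0981 0.088 ]
[-1.2769  0.4694 -0.0486  1.5336  0.0241  1.141  -0.0823]
```

```bash
python3 - <<'E'
from h import *
movep([0.50,0.15,0.26],down(np.pi)); shot("w1")
movep([0.58,-0.245,0.29],down(np.pi)); s=shot("w2")
print(s["time_s"],s["joint_pos"],s["position"])
E
```

```text
3.6917 [-0.0137  0.3879  0.4694  1.6297 -0.1882  1.1696  2.0733] [ 0.5806 -0.243   0.2897]
```

View pics/w1.png

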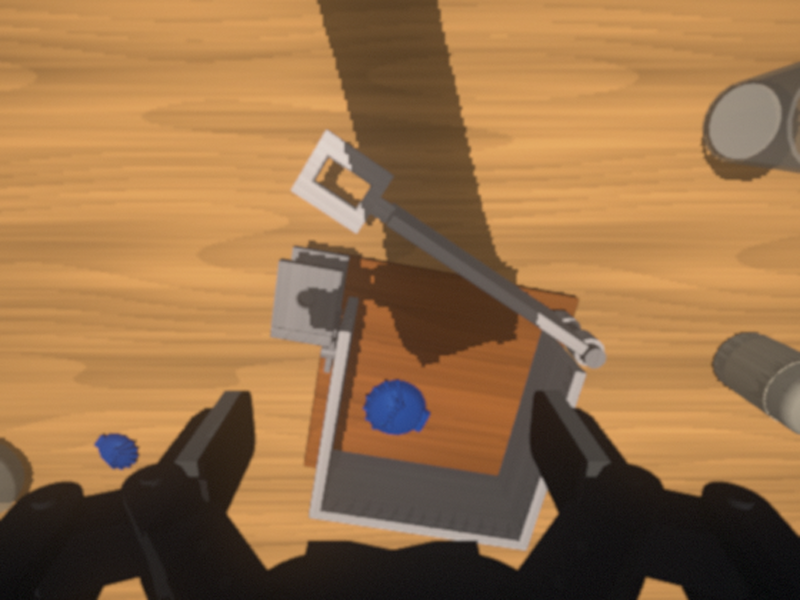

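View pics/w2.png

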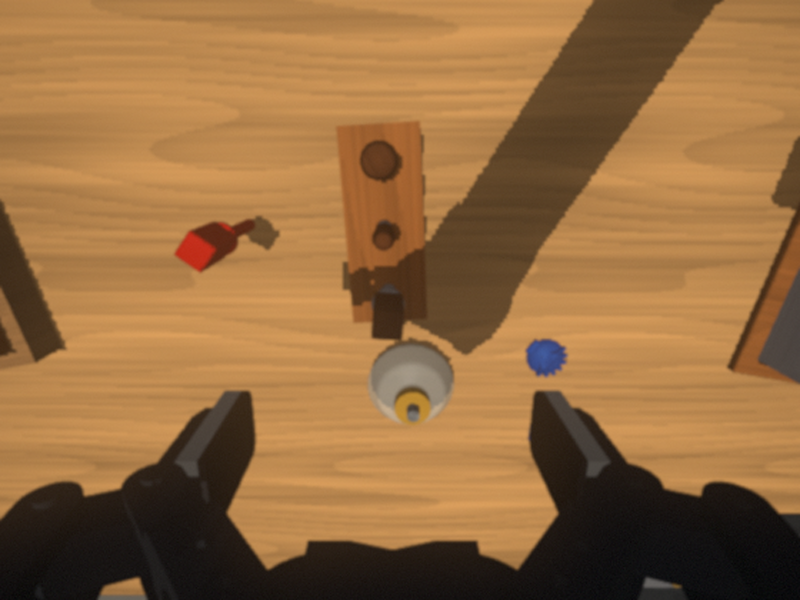

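w1 shows the clasp plate with corners near (282,261), (349,265), (337,343) and (271,337), the slot at (344,180) and the hinge at (592,355). w2 shows the dark square grip at (372–404, 304–340), with the slim punch at (385,236) and the pear-shaped one at (380,160). I'll enlarge the pin and clasp to get accurate pixels.

```bash
python3 - <<'E'
from h import *
def crop(n,x,y,w,h,g):
    p=np.load(n+".npz")["p"][y:y+h,x:x+w,::-1]; p=cv2.resize(p,None,fx=g,fy=g,interpolation=cv2.INTER_CUBIC)
    return np.clip(p.astype(float)*2.2,0,255).astype(np.uint8)
a=crop("w2",240,190,60,60,6); b=crop("w1",180,165,70,80,5); 
im=np.zeros((400,720,3),np.uint8); im[:360,:360]=a; im[:400,365:715]=b; cv2.imwrite("pics/c1.png",im)
k=.7;W=wcam("w2");W1=wcam("w1");T=cam("top")
for q in [(337,126),(418,122),(426,318),(354,322)]: print("blk",atz(W,q[0]*k,q[1]*k,.044))
for q in [(376,304),(404,309),(402,340),(372,337)]: print("grip",atz(W,q[0]*k,q[1]*k,.124))
d=np.load("w2.npz")["d"]
for u,v in [(271,226),(266,165),(269,112)]:
    p,r=ray(W,u,v); print("depth",p+r*d[v,u])
for n,q,t in [("clasp",(315,300),(371,338)),("slot",(344,180),(349,380)),("hinge",(592,355),(264,298)),("cR",(316,516),(390,243)),("cL",(524,547),(305,215))]:
    print(n,tri([ray(W1,q[0]*k,q[1]*k),ray(T,t[0]*k,t[1]*k)]),atz(W1,q[0]*k,q[1]*k,.088))
E
```

```text
blk [ 0.4859 -0.2815  0.044 ]
blk [ 0.4831 -0.2237  0.044 ]
blk [ 0.6312 -0.2144  0.044 ]
blk [ 0.6348 -0.2726  0.044 ]
grip [ 0.5939 -0.252   0.124 ]
grip [ 0.5972 -0.2345  0.124 ]
grip [ 0.6181 -0.2356  0.124 ]
grip [ 0.616  -0.2547  0.124 ]
depth [ 0.6065 -0.245   0.1239]
depth [ 0.5548 -0.2498  0.1022]
depth [ 0.5084 -0.247   0.0951]
clasp [0.5203 0.0964 0.0567] [0.5126 0.103  0.088 ]
slot [0.442  0.1193 0.0447] [0.4386 0.1235 0.088 ]
hinge [0.5467 0.279  0.0973] [0.5503 0.284  0.088 ]
cR [0.682  0.0933 0.0849] [0.6805 0.0958 0.088 ]
cL [0.7002 0.2456 0.0972] [0.7091 0.2527 0.088 ]
```

View pics/c1.png

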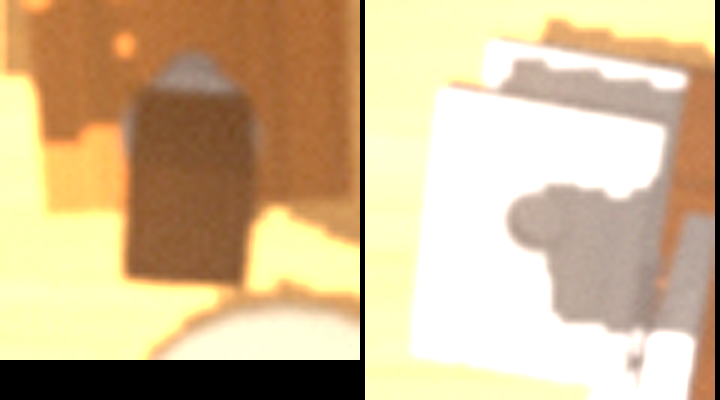

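The enlarged crop shows the grip's top face centred near wrist pixel (271.2,227.3) and the clasp hole at about (215,208.6) in w1. Next I push the gate shut and take a close look at the clasp.

```bash
python3 - <<'E'
from h import *
W=wcam("w2");W1=wcam("w1")
g=np.array([atz(W,*q,.124) for q in [(261.7,217.5),(281.7,218.3),(280.5,237.5),(260.8,235.8)]]);print("grip",g,g.mean(0)); print("hole",atz(W1,215,208.6,.088))
R=down(np.pi-.18)
command_gripper(0.0,40)
movep([.43,.194,.20],R); move_l([.43,.194,.065],feed=.15)
print(sense()["wrist_force"])
a=np.array([.43,.194,.065]);b=np.array([.520,.146,.065]);e=b+(b-a)*.15
hit=move_l(e,feed=.05,until_force=10)
s=sense();print(hit,s["position"],s["wrist_force"],s["time_s"])
move_l(s["position"]-.04*np.array([.984,-.179,0]),feed=.12)
p=sense()["position"];move_l([p[0],p[1],.2],feed=.2)
movep([.50,.10,.21],R);shot("w3")
movep([.54,.12,.21],R);s=shot("w4");print(s["time_s"])
E
```

```text
grip [[ 0.5984 -0.2534  0.124 ]
 [ 0.5991 -0.2355  0.124 ]
 [ 0.6176 -0.2364  0.124 ]
 [ 0.6159 -0.2543  0.124 ]] [ 0.6077 -0.2449  0.124 ]
hole [0.5113 0.098  0.088 ]
[0.1155 1.2463 0.1899]
True [0.5082 0.1511 0.0642] [-0.1279  0.2815 -0.5922] 8.9167
10.9417
```

View pics/w3.png

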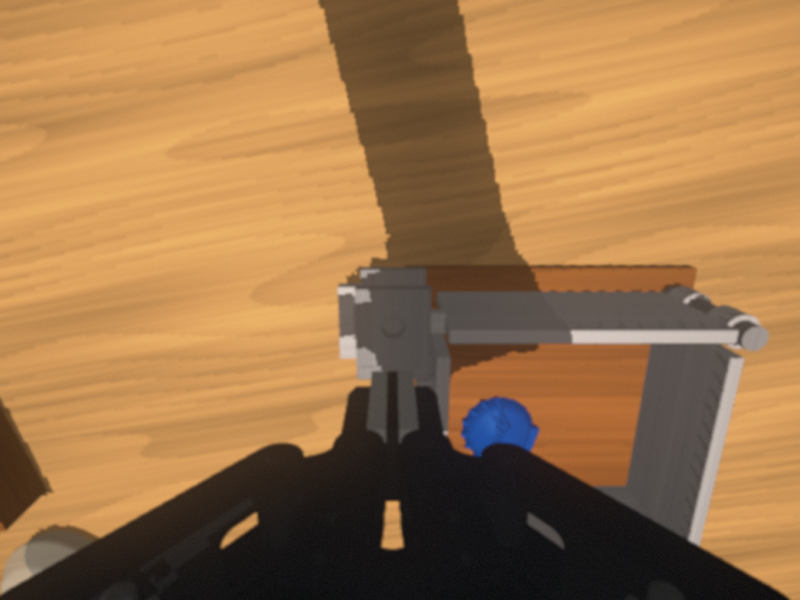

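View pics/w4.png

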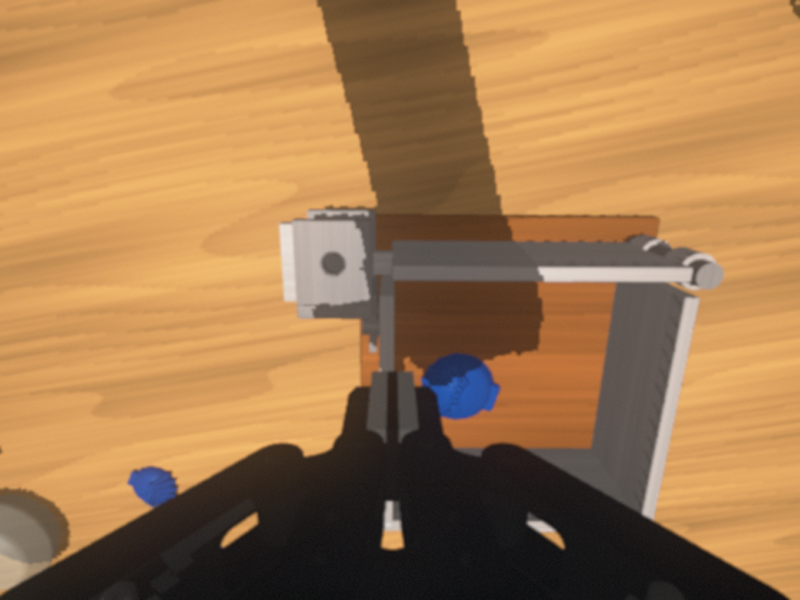

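In w3 and w4 the gate is shut: the panel is parallel to the board edge and the tongue passes through the clasp. The hole is at (394,325) in w3 and (333,263) in w4. Next I measure the gate angle and triangulate the hole, then take the pin.

```bash
python3 - <<'E'
from h import *
k=.7;W3=wcam("w3");W4=wcam("w4")
print("hole",tri([ray(W3,394*k,325*k),ray(W4,333*k,263*k)]),atz(W3,394*k,325*k,.088),atz(W4,333*k,263*k,.088))
def ang(a,b,z,W): 
    d=atz(W,b[0]*k,b[1]*k,z)-atz(W,a[0]*k,a[1]*k,z); return np.arctan2(-d[0],d[1])
print("board",ang((378,217),(657,218),.010,W4),"gate",ang((392,281),(690,280),.088,W4),ang((450,344),(740,342),.088,W3),"board3",ang((440,266),(695,268),.01,W3))
print("hinge",atz(W4,708*k,274*k,.09))
R=down(np.pi+.04)
movep([.6077,-.2449,.20],R)   # fingers still closed: open high above
command_gripper(.050,40)
move_l([.6077,-.2449,.112],feed=.1)
f0=sense()
command_gripper(.0,40); s=sense()
print(f0["wrist_force"],s["wrist_force"],s["ft_torque"],s["finger_gap"],s["gripper_force"],s["position"],s["time_s"])
E
```

```text
hole [0.5123 0.0972 0.0834] [0.5102 0.0981 0.088 ] [0.5118 0.0973 0.088 ]
board -0.18000443376730313 gate -0.17281836886542712 -0.1751292094806368 board3 -0.19097433422186172
hinge [0.5506 0.2846 0.09  ]
[ 0.5822  0.4203 -0.2887] [-0.3166  0.5061  2.6146] [-0.1037  0.0912 -0.0036] 0.01966442608899763 40.71919620037079 [ 0.6081 -0.2452  0.1128] 14.3167
```

```bash
python3 - <<'E'
from h import *
s=sense();p=s["position"]
move_l([p[0],p[1],.26],feed=.1)
s=sense();print("lift",s["wrist_force"],s["ft_torque"],s["finger_gap"])
R=down(np.pi+.04)
movep([.5118,.0977,.26],R)
move_l([.5118,.0977,.212],feed=.1); s=shot("w5")
hit=move_l([.5118,.0977,.188],feed=.02,until_force=3)
s=sense();print(hit,s["position"],"foot z",s["position"][2]-.1088,s["wrist_force"],s["ft_torque"],s["time_s"])
E
```

```text
lift [ 0.315   0.2198 -0.7026] [-0.0618  0.0091 -0.0058] 0.01921498215324939
False [0.5118 0.0975 0.188 ] foot z 0.07917882985632595 [ 0.8118 -1.5886 -1.937 ] [-0.2995 -0.062  -0.031 ] 19.3167
```

View pics/w5.png

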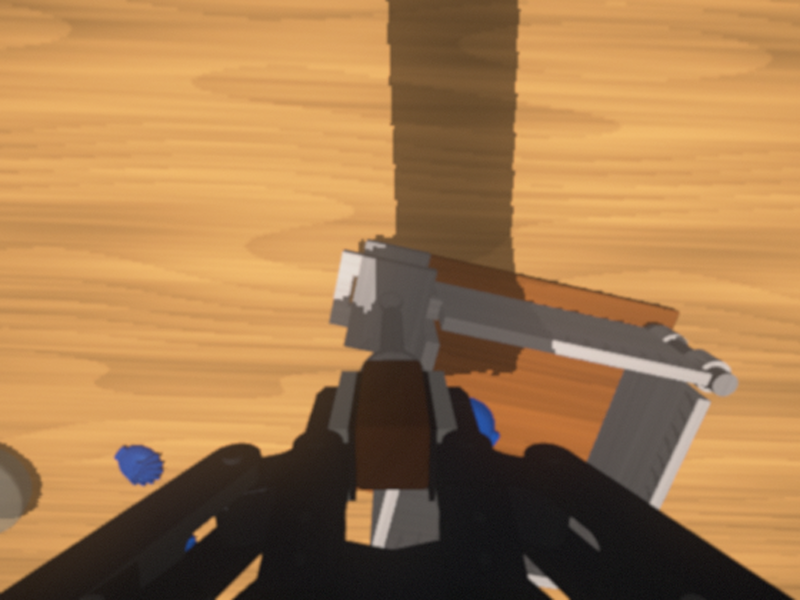

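w5 shows the pin held upright in the jaws, with its foot meeting the clasp at about (392,300). It then went into the upper hole with no hit (foot about 79 mm, small −y side force). I continue down compliantly.

```bash
python3 - <<'E'
from h import *
b=np.array([.315,.22,-.70]); zend=.1248; bad=0
def rel(n=4):
    s=sense();p=np.array(s["position"]);tx=p.copy()
    for _ in range(n):
        f=np.array(sense()["wrist_force"])-b
        if np.hypot(*f[:2])<.8: break
        st=np.clip(.0003*f[:2],-.0007,.0007); tx[:2]+=st; move_l(tx,feed=.02)
    return tx
t=rel()
while True:
    z=t[2]-.004
    hit=move_l([t[0],t[1],z],feed=.02,until_force=5)
    s=sense();f=np.array(s["wrist_force"])-b
    print(hit,np.round(np.array(s["position"])*1e3,1),"foot %.1f"%((s["position"][2]-.1088)*1e3),f,np.array(s["ft_torque"]),round(s["time_s"],1))
    t=np.array(s["position"]); 
    if hit:
        bad+=1
        if t[2]<.128 or bad>=3: break
    if t[2]<zend-.002: break
    xy=t[:2].copy(); t=rel()
    if not hit: t[2]=z
E
```

```text
False [511.8  97.  183.8] foot 75.0 [-0.7504  0.4334 -0.0839] [-0.0072  0.0004  0.0343] 19.9
False [511.2  97.1 179.8] foot 71.0 [ 0.518   0.2068 -0.3571] [-0.0767 -0.076  -0.0037] 20.8
False [511.2  97.  175.8] foot 67.0 [ 0.0029 -2.0348 -0.3281] [-0.0864 -0.0972 -0.0145] 21.1
False [511.5  96.3 171.9] foot 63.1 [ 0.7732 -0.2167 -1.1869] [-0.0086 -0.3819 -0.0398] 21.7
False [511.8  96.2 167.8] foot 59.0 [ 0.3595  0.4705 -1.779 ] [-0.0028 -0.3558  0.0518] 22.3
False [511.7  96.2 163.8] foot 55.0 [ 0.8235 -0.388  -0.1117] [-0.0199 -0.3249  0.019 ] 22.6
False [511.7  95.9 159.8] foot 51.0 [ 0.5362 -0.8651  0.3078] [ 0.0014 -0.2099  0.0229] 23.5
False [511.7  95.7 155.8] foot 47.0 [ 0.7595  0.2402 -0.1854] [ 0.1396 -0.1311 -0.0042] 24.1
False [511.7  95.7 151.8] foot 43.0 [ 0.1402 -0.2671  0.4996] [ 0.1178 -0.2169  0.0134] 24.4
False [511.7  95.7 147.8] foot 39.0 [ 1.0192  0.0471 -1.0141] [ 0.1886 -0.173  -0.0664] 24.8
False [511.7  95.7 143.8] foot 35.0 [0.3611 0.2331 0.0525] [ 0.1524 -0.1303  0.003 ] 25.6
False [511.7  95.8 139.8] foot 31.0 [ 1.2699 -0.2694 -0.1312] [ 0.1902 -0.1514 -0.0158] 26.0
False [512.   95.7 135.7] foot 26.9 [-0.0578  0.1792 -0.1108] [ 0.2966  0.0006 -0.0503] 26.6
False [511.9  95.7 131.8] foot 23.0 [-1.3145  0.376  -0.2693] [0.2516 0.0019 0.0136] 26.9
False [511.7  95.8 127.9] foot 19.1 [ 0.3249 -0.3905 -0.2848] [ 0.1065 -0.3202 -0.075 ] 27.5
True [511.8  95.7 124.7] foot 15.9 [-0.4799 -0.8628  5.7048] [ 0.0336  0.1773 -0.0138] 27.8
```

The pin threaded through all three plates and the collar seated at the predicted height (TCP 124.7 mm). I release, retreat and check.

```bash
python3 - <<'E'
from h import *
command_gripper(.05); p=np.array(sense()["position"])
move_l([p[0],p[1],.25],feed=.12)
movep([.53,.10,.26],down(np.pi)); s=shot("w6"); W=wcam("w6"); d=np.load("w6.npz")["d"]
p,_=camera("scene"); a=cv2.resize(p[150:330,200:420,::-1],None,fx=1.8,fy=1.8); b=cv2.resize(cv2.imread("pics/w6.png"),(400,300))
im=np.zeros((330,800,3),np.uint8); im[:324,:396]=a; im[:300,400:]=b; cv2.imwrite("pics/f.png",im)
u,v=[(i,j) for i,j in [(270,210)]][0]
K,R,t=W; vv,uu=np.mgrid[0:300,150:350]; P=(R@np.linalg.solve(K,np.stack([uu.ravel(),vv.ravel(),np.ones(uu.size)]))*d[vv,uu].ravel()).T+t
m=(np.hypot(P[:,0]-.5118,P[:,1]-.0957)<.02)&(P[:,2]>.11); print("grip top",np.median(P[m],0),np.percentile(P[m][:,2],90),s["time_s"],s["wrist_force"])
E
```

```text
grip top [0.5091 0.0965 0.1354] 0.13636818484302377 29.6083 [-0.7947  0.4346 -0.6136]
```

View pics/f.png

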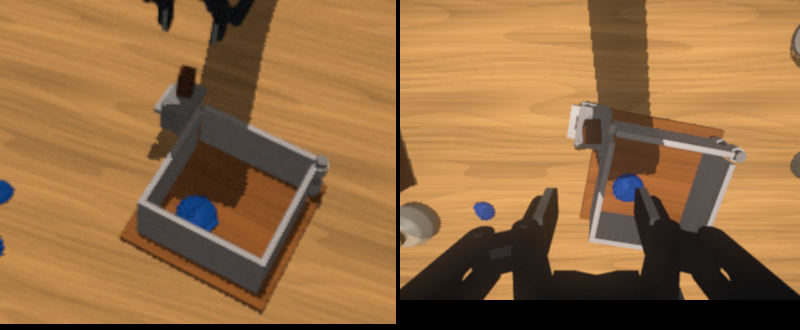

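The pin stands upright in the clasp (grip at 186,82 on the left and 592,131 on the right). Its grip top is at 136 mm, as expected when seated. The gate is shut and the gripper is clear.

```bash
python3 -c "
from rig import *
print(finish_job())"
```

```text
the job is handed in; nothing more can be done
None
```

The gate is swung shut, the locking pin is threaded through the clasp and tongue with its collar seated, and the job was handed in at about 30 s of the 72 s allowed.

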